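Knock a stack of coaster backs square and lay it in the banding cradle

ROBOT

A 6-joint arm with a two-finger parallel gripper is mounted at the origin on the work surface. World frame = base frame: x ahead of the robot, y to its left, z up, the work surface at z = 0. Lengths are in mm, angles in rad, forces in N, time in s.
With the tool pointing down it reaches from about 200 to 875 mm from the base axis. Payload 3.4 kg.
Tool frame: the origin (TCP) lies midway between the tips of the shut fingers; the grasp point (between the pads) lies 19 mm behind it; z points along the fingers, y is the line along which they close (so a half turn about z gives the same grasp; the last joint's range is limited). The gripper opens to 94 mm and grips with 3 to 60 N. Pads are 16 mm wide; open, the fingers measure 119 mm over their backs; the gripper's body (75 mm by 177 mm) begins 78 mm behind the grasp point.
Start: joints at [-1.336, 0.276, 1.505, -0, 1.361, -0.121], TCP at [200.297, -539.024, 205.493] pointing down, gripper open.
Joint ranges: [-2.89, 2.89], [-0.75, 2.08], [0.22, 2.7], [-1.18, 4.32], [0.11, 2.71], [-2.7, 2.7]. Speed limits (rad/s): [2.57, 2.57, 3.14, 3.14, 3.14, 3.14].

INTERFACE

Orientations are given as a unit quaternion [x, y, z, w].
In Python, from plant import env, capture, get_calibration gives the robot as it stands.
- The arm moves only by the tool servo_tool, never from a script. Its argument "increments" is a list of rows, each a list of 3 entries, a list of its own where there are three numbers: the shift along the tool's x, y, z in units of 0.2 m (1.0 is 0.2 m), then the turn about the tool's z in units of 30 degrees (1.0 is 30 degrees), then the gripper's target within -1 to 1 (shut at 1, half-way at 0, fully open at -1). A call has 1 to 8 rows; each row is the pose to reach, as a shift and turn from the pose commanded when the call began, along the tool's axes at that moment; what a row does not reach only later rows make up. A row lasts 1/8 s, in which the tool goes at most 62.5 mm and 10.7 degrees, less where a joint would pass 70% of its speed; a pose out of reach is approached as far as the arm can. A call with a number of a shift or a turn outside -1 to 1 is refused whole. A call with a gripper value outside its range is refused whole. The fingers move at their own pace and stop on an object; "force" is the grip in N (left out, the last holds). Time passes only in rows, so rows that repeat a pose let the fingers close. It gives the time, the measured TCP pose, the force, the opening and the grip force at its end, in the units of the state.
- env.observe(): the state, without advancing time (a new reading comes with each control period).
- capture(name): name is "side" or "top"; returns the picture (400x640x3 uint8, blue, green, red); there is no depth.
- get_calibration(name): a dict with "mtx" (3x3 intrinsics, pixels), "xyz" and "attitude" of the camera in the world. Camera axes: x right, y up, looking along -z (the intrinsics and any distortion apply to the point x, -y, -z); pixel columns grow to the right and rows downward; lengths in mm; the calibration is good to about 2 mm. A picture is of the moment at which its call begins. get_calibration takes no time and is no camera call.
- env.sign_off(): hands the job in; it is judged then, once.
The state is a dict: "time_s": time; "q": joint angles; "qvel": joint speeds; "effort": joint torques, N m; "tcp_pos": TCP position; "tcp_rot": TCP orientation; "contact_force": force on the tool from outside, world axes, zero at the start; "torque": the same for the moment, N m; "gripper_width": opening from 0.0 (shut) to 1.0 (fully open); "grasp_force": force on a finger pad.
Only numpy, scipy, OpenCV 4.12 (cv2) and the standard library are available. Lean on these libraries where they do the work, as an engineer would, in place of code of your own. Each camera call takes 0.05 s, during which the arm holds its last target. There are 200 camera calls.

TASK

Take the untidy stack of four plywood coaster backs and knock its short ends against the face of the wooden stop board until all four ends stand flush against it. Then lay the squared stack in the banding cradle, lengthwise between the two side walls (they leave no room for fingers there, so put the stack down and take it again by its ends), flat, in the same order, about centred end to end and with its edges flush all round. Leave everything else where it is.

Things in the scene. Friction and masses are not known exactly. Their poses are not given: they have to be found in the camera images.
- blank1_c (a point): centre (half-way up) of the lowest blank of the stack: a loose plywood plate, 70 mm long (its x axis), 56 mm wide (its y axis), 8 mm thick (its z axis, up), about 40 g, varnished, sliding easily (friction about 0.25). The four blanks are alike and lie flat on one another; at the start they are shifted lengthwise up to 28 mm against each other, sideways up to 8 mm, and twisted up to 2 degrees either way. Lying on the table the stack is 32 mm high.
- blank2_c (a point): centre (half-way up) of the second from below blank of the stack: a loose plywood plate, 70 mm long (its x axis), 56 mm wide (its y axis), 8 mm thick (its z axis, up), about 40 g, varnished, sliding easily (friction about 0.25). 
- blank3_c (a point): centre (half-way up) of the third from below blank of the stack: a loose plywood plate, 70 mm long (its x axis), 56 mm wide (its y axis), 8 mm thick (its z axis, up), about 40 g, varnished, sliding easily (friction about 0.25). 
- blank4_c (a point): centre (half-way up) of the top blank of the stack: a loose plywood plate, 70 mm long (its x axis), 56 mm wide (its y axis), 8 mm thick (its z axis, up), about 40 g, varnished, sliding easily (friction about 0.25). 
- stop: fixed wooden stop board screwed to the table: upright face 150 mm wide and 50 mm high. Origin at the foot of the middle of that face, on the table; x axis points into the board, square to the face (blanks are knocked against the face in the +x direction of this frame, sliding on the table in front of it), y along the face, z up. Board 20 mm thick, with a foot behind it and nothing in front.
- cradle: fixed wooden banding cradle, a short channel open at both ends and at the top: floor 6 mm thick, 50 mm long (x axis, along the channel) and two side walls, 12 mm thick, rising to 38 mm above the table, 66 mm apart inside (y axis, across). Origin on the table under its middle. The blanks' 70 mm length goes along x, so the stack's ends stick out 10 mm past the floor at either end, where fingers can reach down beside them; its top then lies level with the walls' tops.
- discs: bystander, to be left alone: three cork discs stuck together, 90 mm across, 27 mm high; origin under the centre
- brush: bystander, to be left alone: paint brush about 170 mm long, lying; origin on the table under its middle
- driver: bystander, to be left alone: screwdriver about 180 mm long, lying; origin on the table under its middle
Not all that is in view belongs to the job. Leave any green, pink or yellow look-alike of the part that bears blank2_c alone.

How it is judged (in metres and radians):
On the way:
1. all four blanks have a short end against the face of the stop board (within 5 mm), low in front of it and square to it within 0.15 rad (x of blank1_c in the frame of stop between -0.04 and -0.03 m and y of blank1_c in the frame of stop between -0.07 and 0.07 m and angle between the x axis of each of blank1_c, blank2_c, blank3_c, blank4_c and the x axis of stop, either way round below 0.15 rad and height (world z) of each of blank1_c, blank2_c, blank3_c, blank4_c below 0.05 m and x of blank2_c in the frame of stop between -0.04 and -0.03 m and y of blank2_c in the frame of stop between -0.07 and 0.07 m and x of blank3_c in the frame of stop between -0.04 and -0.03 m and y of blank3_c in the frame of stop between -0.07 and 0.07 m and x of blank4_c in the frame of stop between -0.04 and -0.03 m and y of blank4_c in the frame of stop between -0.07 and 0.07 m), for 0.05 s.
At the end, for the whole second after the job is handed in: All four blanks at rest in the cradle, stacked flat in order on its floor (heights within 3 mm), lengthwise (0.2 rad), centres within 15 mm of its middle lengthwise and 8 mm crosswise, and each within 3 mm and 0.08 rad of every other (x of blank1_c in the frame of cradle between -0.015 and 0.015 m and y of blank1_c in the frame of cradle between -0.008 and 0.008 m and z of blank1_c in the frame of cradle between 0.007 and 0.013 m and angle between the x axis of each of blank1_c, blank2_c, blank3_c, blank4_c and the x axis of cradle, either way round below 0.2 rad and angle between each of blank1_c, blank2_c, blank3_c, blank4_c's own z axis and vertical below 0.06 rad and linear speed of each of blank1, blank2, blank3, blank4 below 0.01 m/s and x of blank2_c in the frame of cradle between -0.015 and 0.015 m and y of blank2_c in the frame of cradle between -0.008 and 0.008 m and z of blank2_c in the frame of cradle between 0.015 and 0.021 m and x of blank2_c in the frame of blank1_c between -0.003 and 0.003 m and y of blank2_c in the frame of blank1_c between -0.003 and 0.003 m and angle between the x axis of each of blank2_c, blank3_c, blank4_c and the x axis of blank1_c, either way round below 0.08 rad and x of blank3_c in the frame of cradle between -0.015 and 0.015 m and y of blank3_c in the frame of cradle between -0.008 and 0.008 m and z of blank3_c in the frame of cradle between 0.023 and 0.029 m and x of blank3_c in the frame of blank1_c between -0.003 and 0.003 m and y of blank3_c in the frame of blank1_c between -0.003 and 0.003 m and x of blank3_c in the frame of blank2_c between -0.003 and 0.003 m and y of blank3_c in the frame of blank2_c between -0.003 and 0.003 m and angle between the x axis of each of blank3_c, blank4_c and the x axis of blank2_c, either way round below 0.08 rad and x of blank4_c in the frame of cradle between -0.015 and 0.015 m and y of blank4_c in the frame of cradle between -0.008 and 0.008 m and z of blank4_c in the frame of cradle between 0.031 and 0.037 m and x of blank4_c in the frame of blank1_c between -0.003 and 0.003 m and y of blank4_c in the frame of blank1_c between -0.003 and 0.003 m and x of blank4_c in the frame of blank2_c between -0.003 and 0.003 m and y of blank4_c in the frame of blank2_c between -0.003 and 0.003 m and x of blank4_c in the frame of blank3_c between -0.003 and 0.003 m and y of blank4_c in the frame of blank3_c between -0.003 and 0.003 m and angle between the x axis of blank4_c and the x axis of blank3_c, either way round below 0.08 rad); the robot touches nothing.
It fails at once if a bystander is moved by more than 30 mm (distance of any of discs, brush, driver from where it was at the start of the episode above 0.03 m).
It also fails if it takes over 72 s, if anything falls off the work surface, if the arm or the gripper's body presses on something with over 40 N, if the wrist force passes 120 N, or if a joint passes its speed limit or range.

## Working session

There is one attempt and no reset: what is moved stays moved. The work goes in short steps, Python scripts to look and compute and a tool call to move; the robot and the scene stay as the last step left them, time stands still between calls to the robot, and variables do not carry over. Pictures are saved under pics/ and viewed, at most 10 in all, crops included, and the job is handed in when it is done.

Besides the shell and the picture viewer there is one more tool, called by a JSON object that holds its "method" and its "body". servo_tool: Moves the arm, as the interface text tells. Shifts and turns lie within -1 to 1; 1 stands for 0.2 m of shift or 30 degrees of turn. Its arguments: {"type":"object","properties":{"increments":{"type":"array"},"force":{"type":"number"}},"required":["increments"]}

```bash
ls; mkdir -p pics; python3 - <<'E'
from plant import env,capture,get_calibration
import cv2
for n in("top","side"):
    cv2.imwrite(f"pics/{n}0.png",capture(n)); print(n,get_calibration(n))
print(env.observe())
E
```

```text
pics
top {'mtx': array([[363.12415298,   0.        , 317.17424949],
       [  0.        , 363.12415298, 202.72705005],
       [  0.        ,   0.        ,   1.        ]]), 'xyz': array([377.6867613 ,  22.61188234, 875.05077944]), 'attitude': array([-0.06188463,  0.06817315,  0.70566624, -0.70253674])}
side {'mtx': array([[503.1361609 ,   0.        , 323.52085337],
       [  0.        , 503.1361609 , 200.74243996],
       [  0.        ,   0.        ,   1.        ]]), 'xyz': array([443.26075718, 774.65987781, 748.79284589]), 'attitude': array([-0.01142466,  0.40831365,  0.91156729, -0.04684573])}
{'time_s': 0.1, 'q': array([-1.33600179e+00,  2.76550994e-01,  1.50595675e+00, -3.02999196e-05,
        1.36070784e+00, -1.20981663e-01]), 'qvel': array([ 0.00151726, -0.00146869, -0.00215013,  0.0005058 , -0.00134901,
       -0.00047047]), 'effort': array([ 1.35036084e-03, -4.05455589e+01, -2.37779170e+01,  7.03457231e-02,
        2.99092638e-02, -4.07780237e-05]), 'tcp_pos': array([ 200.16219718, -538.51461182,  204.70011091]), 'tcp_rot': array([ 9.84218705e-01,  1.76954461e-01, -6.09429490e-05, -8.09308596e-04]), 'contact_force': array([-0.18484369, -0.11927761,  0.37082861]), 'torque': array([0.042095  , 0.00219857, 0.01345107]), 'grasp_force': 0.0, 'gripper_width': 0.995293027537628}
```

View pics/top0.png

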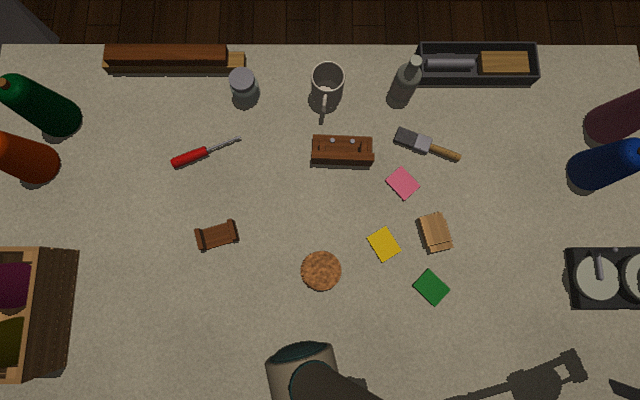

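View pics/side0.png

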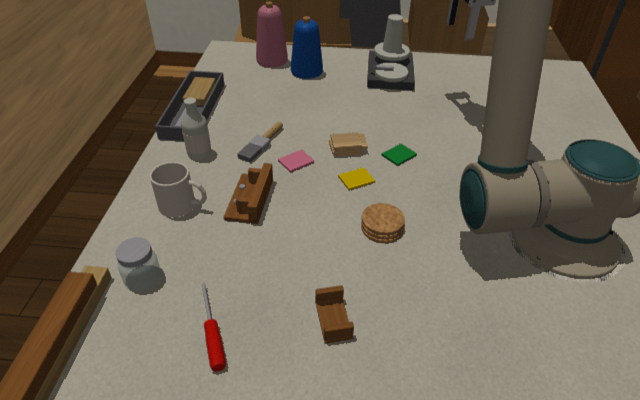

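The top view shows the plywood stack at (435,232), the stop at (343,150), the cradle at (217,235) and the discs at (321,271). The driver is at (205,152) and the brush at (427,143). The flat pink (403,183), yellow (384,244) and green (431,287) plates are look-alikes. Only the bare-wood pile at (435,232) is a stack of four plywood plates, so I'll confirm it in a crop.

```bash
cat > h.py <<'E'
import numpy as np,cv2
from scipy.spatial.transform import Rotation as R
from plant import env,capture,get_calibration
def ray(n,uv,z):
    c=get_calibration(n); K=c["mtx"]; uv=np.atleast_2d(np.float64(uv))
    d=np.c_[(uv[:,0]-K[0,2])/K[0,0],-(uv[:,1]-K[1,2])/K[1,1],-np.ones(len(uv))]
    d=R.from_quat(c["attitude"]).apply(d); o=np.array(c["xyz"])
    return o+d*((z-o[2])/d[:,2])[:,None]
def proj(n,P):
    c=get_calibration(n); K=c["mtx"]
    p=R.from_quat(c["attitude"]).inv().apply(np.atleast_2d(P)-c["xyz"])
    return np.c_[K[0,2]+K[0,0]*p[:,0]/-p[:,2],K[1,2]-K[1,1]*p[:,1]/-p[:,2]]
def crop(im,x,y,w,h,s): return cv2.resize(im[y:y+h,x:x+w],None,fx=s,fy=s,interpolation=cv2.INTER_CUBIC)
E
python3 - <<'E'
from h import *
t=cv2.imread("pics/top0.png");s=cv2.imread("pics/side0.png")
a=[crop(t,400,197,65,50,6),crop(t,300,125,80,50,5),crop(s,320,125,65,50,6),crop(s,215,155,80,75,4)]
b=[crop(t,185,210,65,50,6),crop(s,305,275,65,80,4)]
pad=lambda i:cv2.copyMakeBorder(i,0,max(0,300-i.shape[0]),0,max(0,400-i.shape[1]),cv2.BORDER_CONSTANT)[:300,:400]
m=np.vstack([np.hstack([pad(a[0]),pad(a[1])]),np.hstack([pad(b[0]),pad(a[2])])])
cv2.imwrite("pics/m.png",cv2.convertScaleAbs(m,alpha=1.5))
E
```

```text
(no output)
```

View pics/m.png

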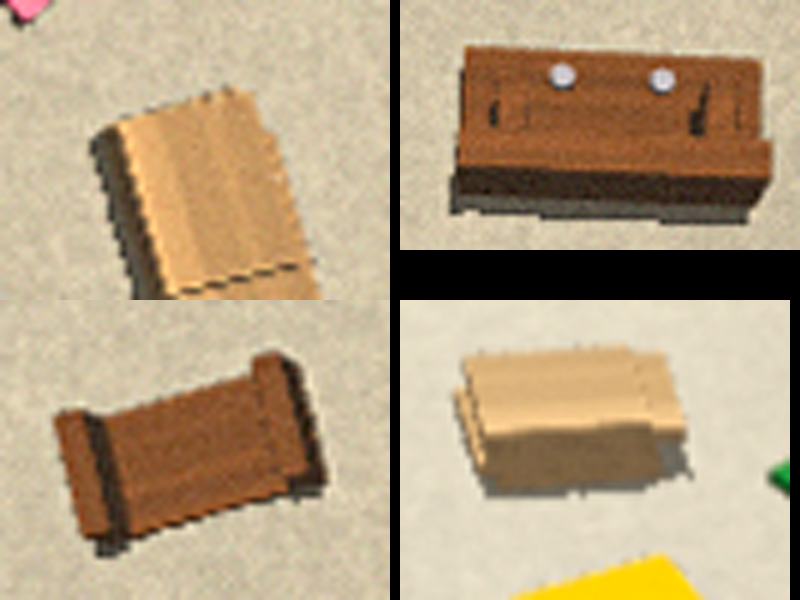

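The pile at (435,232) is the four-layer plywood stack. Its top plate's corners are at about (420,217), (442,212), (450,241) and (428,246), and lower plates stick out towards the robot. The face of the stop is its lower edge, (311,165) to (371,166). The cradle's wall tops run from (194,229)/(199,250) to (232,268)-type corners on the right.

```bash
python3 - <<'E'
from h import *
np.set_printoptions(precision=1,suppress=True)
print("top plate",ray("top",[(420,217.3),(441.7,212),(449.7,240.7),(428.3,245.8)],32)[:,:2])
print("stop foot",ray("top",[(311,164.8),(371.4,166)],0)[:,:2])
print("stop topedge",ray("top",[(311.4,158),(374,160.6)],50)[:,:2])
c=lambda x,y:(185+x/6,210+(y-300)/6)
P=ray("top",[c(55,412),c(85,537),c(310,480),c(282,352),c(85,410),c(110,535),c(255,357),c(283,485)],38)[:,:2]
print("cradle",P, P[:4].mean(0))
# stack mask
for n in("top","side"):
    im=cv2.imread(f"pics/{n}0.png");h=cv2.cvtColor(im,cv2.COLOR_BGR2HSV)
    uv=proj(n,[ray("top",[(435,232)],16)[0]])[0].astype(int)
    m=cv2.inRange(h,(8,70,90),(25,180,255)); k,l,st,ce=cv2.connectedComponentsWithStats(m)
    i=l[uv[1],uv[0]];print(n,uv,st[i]); print(h[uv[1],uv[0]])
    cs,_=cv2.findContours((l==i).astype(np.uint8),cv2.RETR_EXTERNAL,cv2.CHAIN_APPROX_NONE)
    q=cv2.approxPolyDP(cs[0],1.5,True)[:,0]; print(q.tolist())
    print(ray(n,q,32)[:,:2].round(),)
t=capture("top");s=cv2.imread("pics/side0.png")
m=np.hstack([crop(t,405,200,60,60,6.6),crop(s,322,122,60,60,6.6)]);cv2.imwrite("pics/m2.png",cv2.convertScaleAbs(m,alpha=1.7))
E
```

```text
top plate [[ 499.  -226.8]
 [ 511.4 -278.8]
 [ 443.9 -292.8]
 [ 432.3 -242.2]]
stop foot [[ 637.2   29.3]
 [ 633.7 -121.8]]
stop topedge [[ 639.    27.9]
 [ 632.3 -120.1]]
cradle [[473.8 298.9]
 [425.9 284.8]
 [447.2 200.1]
 [496.7 212.6]
 [474.5 287.4]
 [426.7 275.3]
 [494.8 223. ]
 [445.4 210.3]] [460.9 249.1]
top [435 232] [417 211  37  42 937]
[ 18 141 137]
[[439, 211], [417, 218], [420, 219], [426, 242], [431, 252], [453, 247], [446, 220], [443, 218], [442, 212]]
[[ 514. -273.]
 [ 497. -220.]
 [ 495. -227.]
 [ 441. -237.]
 [ 418. -248.]
 [ 429. -299.]
 [ 492. -288.]
 [ 497. -281.]
 [ 511. -279.]]
side [348 143] [329 132  39  21 504]
[ 17 109 159]
[[363, 133], [331, 134], [329, 142], [332, 152], [334, 147], [356, 145], [367, 147]]
[[ 432. -292.]
 [ 512. -278.]
 [ 514. -242.]
 [ 503. -202.]
 [ 500. -223.]
 [ 447. -238.]
 [ 420. -233.]]
```

View pics/m2.png

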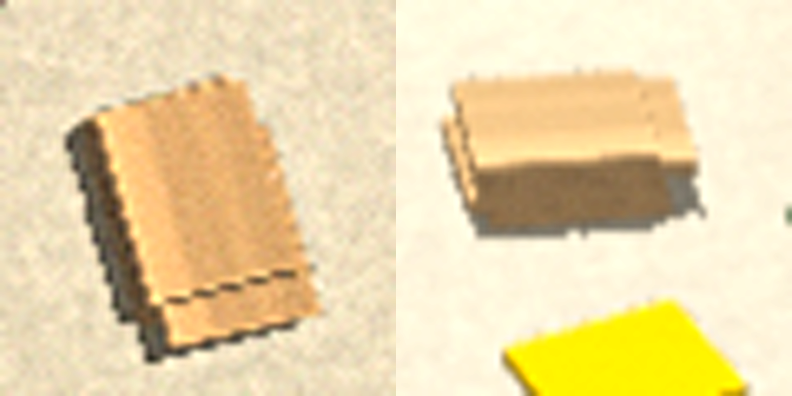

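The top view (left) shows the second plate sticking out about 22 mm towards the robot below the top plate. The side view shows a lower plate sticking out a few mm at the far end. Stack centre is about (472,-260) with yaw 12°. The stop face middle is about (635.5,-46) with yaw -2°. The cradle is at about (461,249) with yaw 15°.

```bash
cat > d.py <<'E'
import sys,numpy as np
# d.py x y z yaw  X Y Z YAW ... : shifts from each commanded pose to the next, tool axes, tool units
v=np.array(sys.argv[1:],float).reshape(-1,4)
for a,b in zip(v,v[1:]):
    t=np.radians(a[3]);d=b-a;c,s=np.cos(t),np.sin(t)
    print(b, np.round([(c*d[0]+s*d[1])/200,(s*d[0]-c*d[1])/200,-d[2]/200],3),"turn",round(-d[3]/30,3))
E
python3 d.py 200.3 -539 205.5 20.4  340 -390 160 20.4  464 -262 100 12  464 -262 2.5 12
```

```text
[ 340.  -390.   160.    20.4] [ 0.914 -0.455  0.228] turn -0.0
[ 464. -262.  100.   12.] [ 0.804 -0.384  0.3  ] turn 0.28
[ 464.  -262.     2.5   12. ] [0.    0.    0.488] turn -0.0
```

{"method": "servo_tool", "body": {"increments": [[[0.457,-0.228,0.114],0,-1],[[0.914,-0.455,0.228],0,-1],[[0.914,-0.455,0.228],0,-1],[[0.914,-0.455,0.228],0,-1],[[0.914,-0.455,0.228],0,-1],[[0.914,-0.455,0.228],0,-1]]}}

```text
time_s: 0.9
tcp_pos: [339.6, -391.0, 160.1]
tcp_rot: [0.984, 0.177, -0.0, 0.0]
contact_force: [-0.8, -1.1, 0.4]
gripper_width: 1.006
grasp_force: 0.0
```

{"method": "servo_tool", "body": {"increments": [[[0.402,-0.192,0.15],0.14,-1],[[0.804,-0.384,0.3],0.28,-1],[[0.804,-0.384,0.3],0.28,-1],[[0.804,-0.384,0.3],0.28,-1],[[0.804,-0.384,0.3],0.28,-1],[[0.804,-0.384,0.3],0.28,-1],[[0.804,-0.384,0.3],0.28,-1],[[0.804,-0.384,0.3],0.28,-1]]}}

```text
time_s: 1.9
tcp_pos: [463.5, -263.0, 100.3]
tcp_rot: [0.995, 0.104, 0.0, 0.0]
contact_force: [-0.5, 0.4, 0.7]
gripper_width: 0.998
grasp_force: 0.0
```

```bash
cat > st.py <<'E'
from h import *
o=env.observe();Q=R.from_quat(o["tcp_rot"]).as_matrix()
np.set_printoptions(precision=2,suppress=True)
print(o["time_s"],o["tcp_pos"],"yaw",np.degrees(np.arctan2(Q[1,0],Q[0,0])).round(2),"tilt",Q[:,2],"F",o["contact_force"],"w",o["gripper_width"],o["grasp_force"],np.degrees(o["q"]))
E
python3 st.py;python3 -c "
from h import *
t=capture('top');s=capture('side');m=np.hstack([crop(t,395,180,70,70,5.5),crop(s,310,95,70,70,5.5)]);cv2.imwrite('pics/m3.png',cv2.convertScaleAbs(m,alpha=1.7))"
```

```text
1.9 [ 463.54 -262.97  100.27] yaw 11.89 tilt [ 0. -0. -1.] F [-0.54  0.36  0.69] w 0.9978447220796671 0.0 [-37.04  16.89 100.73  -0.01  62.33  41.07]
```

View pics/m3.png

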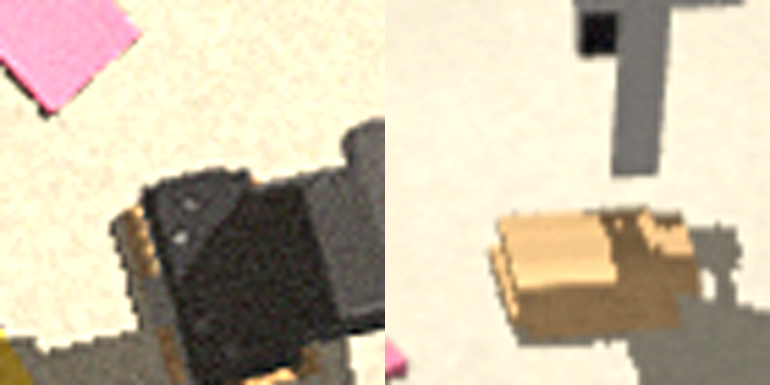

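The gripper is over the stack, lined up with it. The near plate end shows below the tool and the far end above it. Descending and closing.

{"method": "servo_tool", "body": {"increments": [[[0,0,0.15],0,-1],[[0,0,0.3],0,-1],[[0,0,0.42],0,-1],[[0,0,0.485],0,-1],[[0,0,0.485],0,-1],[[0,0,0.485],0,-1]], "force": 15}}

```text
time_s: 2.75
tcp_pos: [464.6, -262.6, 3.7]
tcp_rot: [0.995, 0.104, 0.001, 0.001]
contact_force: [0.3, 0.6, 0.0]
gripper_width: 1.0
grasp_force: 0.0
```

{"method": "servo_tool", "body": {"increments": [[[0,0,0],0,1],[[0,0,0],0,1],[[0,0,0],0,1],[[0,0,0],0,1],[[0,0,0],0,1],[[0,0,0],0,1],[[0,0,0],0,1],[[0,0,0],0,1]], "force": 15}}

```text
time_s: 3.75
tcp_pos: [464.2, -262.5, 3.1]
tcp_rot: [0.995, 0.104, 0.0, 0.0]
contact_force: [-1.1, -0.7, 2.8]
gripper_width: 0.601
grasp_force: 14.8
```

```bash
python3 st.py; python3 d.py 464 -262 3 12  464 -262 65 12  560 -80 65 -2 560 -46 65 -2  560 -46 4 -2
```

```text
3.75 [ 464.25 -262.5     3.11] yaw 11.99 tilt [ 0. -0. -1.] F [-1.11 -0.74  2.75] w 0.6012122182451485 14.818705036304891 [-36.95  23.36 107.55  -0.02  49.02  41.08]
[ 464. -262.   65.   12.] [ 0.    0.   -0.31] turn -0.0
[560. -80.  65.  -2.] [ 0.659 -0.79  -0.   ] turn 0.467
[560. -46.  65.  -2.] [-0.006 -0.17  -0.   ] turn -0.0
[560. -46.   4.  -2.] [ 0.    -0.     0.305] turn -0.0
```

{"method": "servo_tool", "body": {"increments": [[[0,0,0],0,1],[[0,0,0],0,1],[[0,0,-0.1],0,1],[[0,0,-0.2],0,1],[[0,0,-0.31],0,1],[[0,0,-0.31],0,1]], "force": 35}}

```text
time_s: 4.5
tcp_pos: [464.2, -261.6, 65.3]
tcp_rot: [0.995, 0.104, 0.0, -0.0]
contact_force: [0.1, -0.3, -2.1]
gripper_width: 0.593
grasp_force: 34.7
```

{"method": "servo_tool", "body": {"increments": [[[0.1,-0.12,0],0.07,1],[[0.2,-0.24,0],0.14,1],[[0.3,-0.36,0],0.21,1],[[0.42,-0.5,0],0.3,1],[[0.54,-0.65,0],0.38,1],[[0.659,-0.79,0],0.467,1],[[0.659,-0.79,0],0.467,1],[[0.659,-0.79,0],0.467,1]]}}

```text
time_s: 5.5
tcp_pos: [558.6, -79.9, 63.5]
tcp_rot: [1.0, -0.017, -0.002, -0.0]
contact_force: [0.0, -0.6, -1.3]
gripper_width: 0.598
grasp_force: 34.7
```

{"method": "servo_tool", "body": {"increments": [[[-0.006,-0.09,0],0,1],[[-0.006,-0.17,0],0,1],[[-0.006,-0.17,0],0,1],[[-0.006,-0.17,0],0,1]]}}

```text
time_s: 6.0
tcp_pos: [560.1, -46.1, 65.0]
tcp_rot: [1.0, -0.017, 0.0, 0.0]
contact_force: [-0.2, 0.2, 0.0]
gripper_width: 0.595
grasp_force: 34.7
```

```bash
python3 st.py;python3 -c "
from h import *
t=capture('top');s=capture('side');m=np.hstack([crop(t,285,110,110,100,3.6),crop(s,200,120,110,100,3.6)]);cv2.imwrite('pics/m4.png',cv2.convertScaleAbs(m,alpha=1.7))"
```

```text
6.0 [560.11 -46.11  65.04] yaw -1.99 tilt [ 0. -0. -1.] F [-0.21  0.2   0.03] w 0.5945016025520299 34.69843290746212 [-11.78  21.19  99.79  -0.03  58.99  80.22]
```

View pics/m4.png

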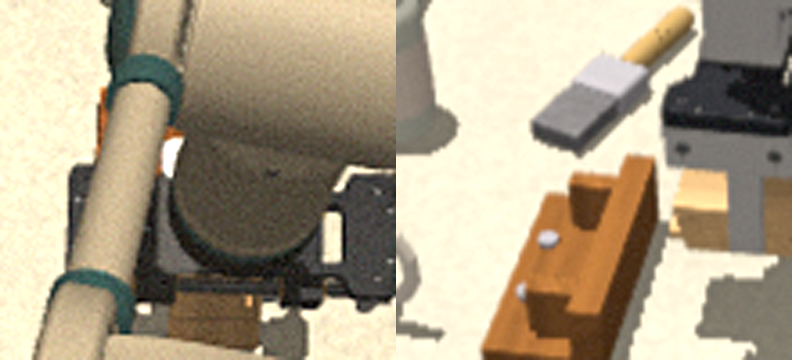

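The stack is held, with the pads gripping at mid-height and about 30 mm clear of the stop face. I'll set it down in front of the face, loosen the grip and knock.

{"method": "servo_tool", "body": {"increments": [[[0,0,0.1],0,1],[[0,0,0.2],0,1],[[0,0,0.27],0,1],[[0,0,0.305],0,1],[[0,0,0.308],0,1],[[0,0,0.308],0,1]]}}

```text
time_s: 6.85
tcp_pos: [560.5, -46.2, 3.7]
tcp_rot: [1.0, -0.018, 0.0, 0.0]
contact_force: [-1.2, -0.7, -3.3]
gripper_width: 0.594
grasp_force: 34.8
```

{"method": "servo_tool", "body": {"increments": [[[0,0,0],0,1],[[0,0,0],0,1],[[0.05,0,0],0,1],[[0.1,0,0],0,1],[[0.14,0,0],0,1],[[0.17,0,0],0,1],[[0.19,0,0],0,1],[[0.2,0,0],0,1]], "force": 5}}

```text
time_s: 7.85
tcp_pos: [599.3, -47.4, 2.9]
tcp_rot: [1.0, -0.018, -0.001, -0.0]
contact_force: [-1.8, 0.0, -1.6]
gripper_width: 0.599
grasp_force: 5.0
```

{"method": "servo_tool", "body": {"increments": [[[0.015,0,0],0,1],[[0.03,0,0],0,1],[[0.045,0,0],0,1],[[0.06,0,0],0,1],[[0.07,0,0],0,1],[[0.08,0,0],0,1],[[0.09,0,0],0,1],[[0.09,0,0],0,1]]}}

```text
time_s: 8.85
tcp_pos: [616.7, -48.2, 3.0]
tcp_rot: [1.0, -0.018, -0.001, 0.0]
contact_force: [-4.7, -0.2, -0.5]
gripper_width: 0.598
grasp_force: 5.0
```

```bash
python3 st.py;python3 -c "
from h import *
t=capture('top');s=capture('side');m=np.hstack([crop(t,285,110,110,100,3.6),crop(s,200,120,110,100,3.6)]);cv2.imwrite('pics/m5.png',cv2.convertScaleAbs(m,alpha=1.7))"
```

```text
8.85 [616.65 -48.18   2.99] yaw -2.02 tilt [-0. -0. -1.] F [-4.73 -0.17 -0.48] w 0.5984602661456615 5.002514077350497 [-10.89  29.22  96.16  -0.04  54.79  81.15]
```

View pics/m5.png

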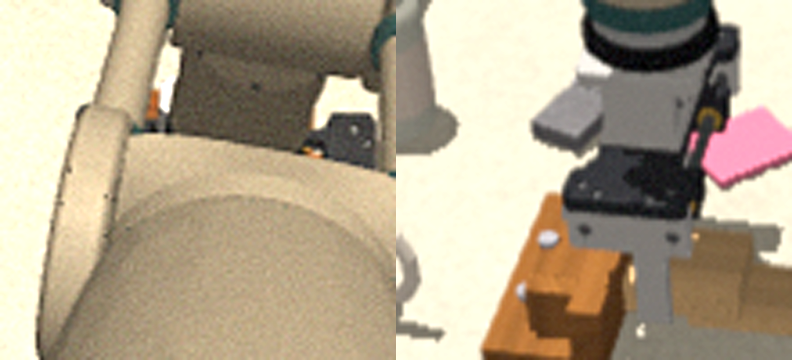

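The side view shows a lower plate still sticking out at the back, from about (745,290) to (790,290) in the crop. I'll open, step back, regrip lightly and knock again.

{"method": "servo_tool", "body": {"increments": [[[0,0,0],0,-1],[[0,0,0],0,-1],[[0,0,0],0,-1],[[-0.08,0,0],0,-1],[[-0.16,0,0],0,-1],[[-0.16,0,0],0,-1],[[-0.16,0,0],0,1],[[-0.16,0,0],0,1]]}}

```text
time_s: 9.95
tcp_pos: [586.9, -47.2, 3.4]
tcp_rot: [1.0, -0.018, 0.001, 0.0]
contact_force: [-0.6, -0.3, 0.1]
gripper_width: 0.823
grasp_force: 0.0
```

{"method": "servo_tool", "body": {"increments": [[[0,0,0],0,1],[[0,0,0],0,1],[[0,0,0],0,1],[[0,0,0],0,1],[[0.03,0,0],0,1],[[0.06,0,0],0,1],[[0.09,0,0],0,1],[[0.12,0,0],0,1]], "force": 8}}

```text
time_s: 10.95
tcp_pos: [603.4, -47.6, 1.4]
tcp_rot: [1.0, -0.017, -0.007, -0.0]
contact_force: [-7.9, -0.5, 0.8]
gripper_width: 0.596
grasp_force: 8.0
```

{"method": "servo_tool", "body": {"increments": [[[0.015,0,0],0,1],[[0.03,0,0],0,1],[[0.03,0,0],0,1],[[0.03,0,0],0,1]]}}

```text
time_s: 11.45
tcp_pos: [609.9, -47.9, 1.3]
tcp_rot: [1.0, -0.017, -0.006, -0.0]
contact_force: [-7.7, -1.9, -0.5]
gripper_width: 0.596
grasp_force: 8.0
```

```bash
python3 st.py;python3 -c "
from h import *
s=capture('side');m=crop(s,230,150,90,75,7);cv2.imwrite('pics/m6.png',cv2.convertScaleAbs(m,alpha=1.7))"
```

```text
11.45 [609.86 -47.85   1.34] yaw -2.01 tilt [-0.01  0.   -1.  ] F [-7.69 -1.86 -0.47] w 0.5958105354139316 8.005315773189068 [-10.94  29.13  96.66  -0.12  54.94  81.14]
```

View pics/m6.png

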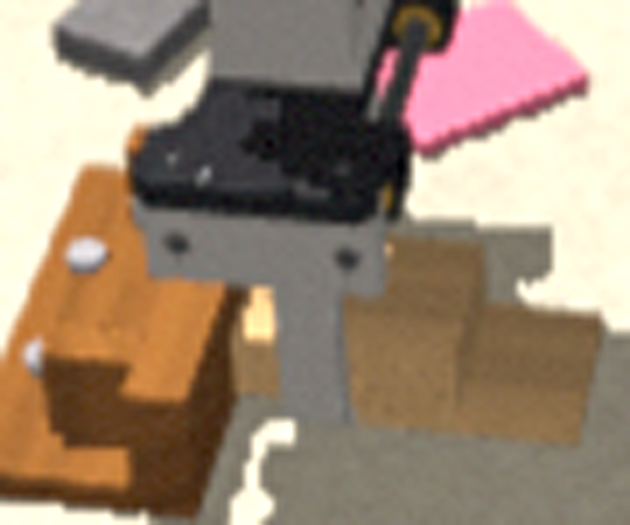

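The upper plates are at the face, but the lower ones still lag by about 20 mm; their rear block spans (465,370) to (600,370) in the crop. The pads don't drive them enough, so I'll push from behind with shut fingers.

{"method": "servo_tool", "body": {"increments": [[[-0.02,0,0],0,-1],[[-0.03,0,0],0,-1],[[-0.03,0,0],0,-1],[[-0.03,0,-0.1],0,-1],[[-0.03,0,-0.25],0,-1],[[-0.03,0,-0.4],0,-1],[[-0.03,0,-0.4],0,-1]]}}

```text
time_s: 12.38
tcp_pos: [612.5, -48.2, 85.9]
tcp_rot: [1.0, -0.018, 0.003, 0.001]
contact_force: [-0.7, -1.2, -0.2]
gripper_width: 0.999
grasp_force: 0.0
```

{"method": "servo_tool", "body": {"increments": [[[-0.2,0,0],0,1],[[-0.4,0,0],0,1],[[-0.6,0,0],0,1],[[-0.6,0,0],0,1],[[-0.6,0,0],0,1],[[-0.6,0,0],0,1]]}}

```text
time_s: 13.12
tcp_pos: [491.4, -43.8, 83.0]
tcp_rot: [1.0, -0.018, 0.0, 0.0]
contact_force: [0.4, 0.8, -0.5]
gripper_width: 0.399
grasp_force: 0.0
```

```bash
python3 st.py;python3 -c "
from h import *
t=capture('top');s=capture('side');m=np.hstack([crop(t,300,130,80,80,4.9),crop(s,235,150,80,80,4.9)]);cv2.imwrite('pics/m7.png',cv2.convertScaleAbs(m,alpha=1.7))"
```

```text
13.125 [491.42 -43.83  83.04] yaw -2.02 tilt [ 0. -0. -1.] F [ 0.37  0.79 -0.52] w 0.39863282393475075 0.0 [-13.18  14.83 106.78  -0.    58.34  78.84]
```

View pics/m7.png

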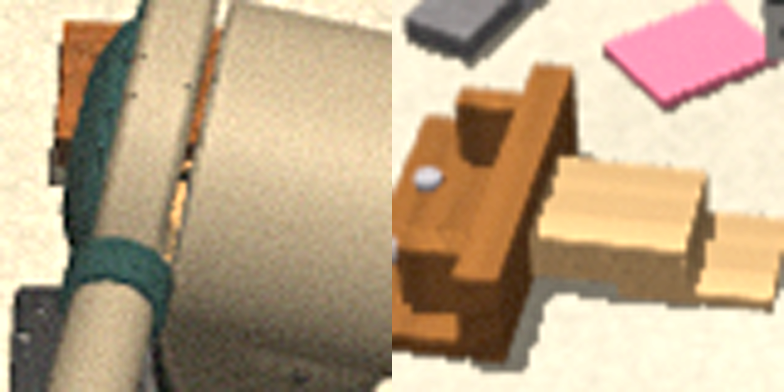

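With the gripper away, the upper three plates are flush at the face. Only the bottom plate sticks out, by about 22 mm, at (700–780,270) in the crop. Pushing it home with shut fingers.

{"method": "servo_tool", "body": {"increments": [[[0,0,0.15],0,1],[[0,0,0.3],0,1],[[0,0,0.38],0,1],[[0,0,0.405],0,1],[[0,0,0.405],0,1],[[0.06,0,0.405],0,1],[[0.12,0,0.405],0,1],[[0.16,0,0.405],0,1]]}}

```text
time_s: 14.22
tcp_pos: [523.2, -44.9, 2.7]
tcp_rot: [1.0, -0.018, 0.0, 0.0]
contact_force: [-1.4, -0.3, 0.6]
gripper_width: 0.008
grasp_force: 0.9
```

{"method": "servo_tool", "body": {"increments": [[[0.03,0,0],0,1],[[0.06,0,0],0,1],[[0.09,0,0],0,1],[[0.11,0,0],0,1],[[0.13,0,0],0,1],[[0.14,0,0],0,1],[[0.15,0,0],0,1],[[0.15,0,0],0,1]]}}

```text
time_s: 15.22
tcp_pos: [552.4, -45.9, 2.3]
tcp_rot: [1.0, -0.018, 0.0, 0.0]
contact_force: [-0.2, -0.4, 0.1]
gripper_width: 0.005
grasp_force: 0.3
```

{"method": "servo_tool", "body": {"increments": [[[0.01,0,0],0,1],[[0.02,0,0],0,1],[[0.02,0,0],0,1]]}}

```text
time_s: 15.6
tcp_pos: [556.5, -46.0, 2.3]
tcp_rot: [1.0, -0.018, 0.0, 0.0]
contact_force: [-1.2, 0.3, 0.1]
gripper_width: 0.006
grasp_force: 0.3
```

{"method": "servo_tool", "body": {"increments": [[[0.01,0,0],0,1],[[0.02,0,0],0,1],[[0.02,0,0],0,1]]}}

```text
time_s: 15.98
tcp_pos: [557.7, -45.9, 1.9]
tcp_rot: [1.0, -0.018, -0.002, -0.0]
contact_force: [-5.7, -0.8, 3.2]
gripper_width: 0.005
grasp_force: 2.6
```

{"method": "servo_tool", "body": {"increments": [[[0.015,0,0],0,1],[[0.015,0,0],0,1],[[0.015,0,0],0,1]]}}

```text
time_s: 16.35
tcp_pos: [557.7, -45.7, 1.4]
tcp_rot: [1.0, -0.017, -0.005, -0.0]
contact_force: [-8.9, -0.5, 5.3]
gripper_width: 0.005
grasp_force: 4.7
```

```bash
python3 st.py;python3 -c "
from h import *
s=capture('side');m=crop(s,235,150,80,80,6);cv2.imwrite('pics/m8.png',cv2.convertScaleAbs(m,alpha=1.7))"
```

```text
16.35 [557.68 -45.72   1.42] yaw -2.0 tilt [-0.01  0.   -1.  ] F [-8.88 -0.46  5.29] w 0.005375340146176406 4.707735141200828 [-11.76  25.54 103.72  -0.09  51.34  80.29]
```

View pics/m8.png

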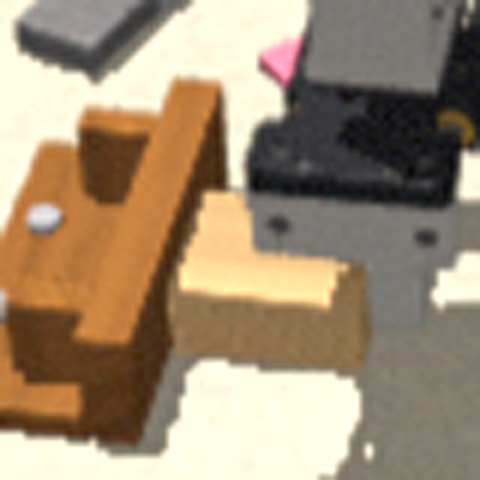

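All four plates are flush against the face, with one even side and rear edge in the crop from (170,340) to (370,360). Next I'll square the sides with a deep grip, then draw the stack back from the board so I can take it by its ends.

{"method": "servo_tool", "body": {"increments": [[[-0.05,0,0],0,1],[[-0.05,0,-0.2],0,-1],[[-0.05,0,-0.35],0,-1],[[0.1,0,-0.35],0,-1],[[0.19,0,-0.35],0,-1],[[0.19,0,-0.35],0,-1],[[0.19,0,-0.35],0,-1],[[0.19,0,-0.35],0,-1]]}}

```text
time_s: 17.4
tcp_pos: [600.2, -47.4, 72.1]
tcp_rot: [1.0, -0.018, -0.0, -0.0]
contact_force: [1.2, -0.7, 0.5]
gripper_width: 0.712
grasp_force: 0.0
```

{"method": "servo_tool", "body": {"increments": [[[0,0,0],0,-1],[[0,0,0],0,-1],[[0,0,0.15],0,-1],[[0,0,0.3],0,-1],[[0,0,0.357],0,-1],[[0,0,0.357],0,-1],[[0,0,0.357],0,-1]]}}

```text
time_s: 18.27
tcp_pos: [601.6, -47.7, 1.4]
tcp_rot: [1.0, -0.018, 0.001, 0.0]
contact_force: [0.2, -0.6, 0.1]
gripper_width: 1.002
grasp_force: 0.0
```

{"method": "servo_tool", "body": {"increments": [[[0,0,0],0,1],[[0,0,0],0,1],[[0,0,0],0,1],[[0,0,0],0,1],[[0,0,0],0,1],[[0,0,0],0,1],[[0,0,0],0,1],[[0,0,0],0,1]], "force": 35}}

```text
time_s: 19.27
tcp_pos: [601.0, -47.6, 0.8]
tcp_rot: [1.0, -0.018, -0.0, 0.0]
contact_force: [-0.2, -0.1, 0.8]
gripper_width: 0.592
grasp_force: 35.0
```

{"method": "servo_tool", "body": {"increments": [[[-0.05,0,0],0,1],[[-0.12,0,0],0,1],[[-0.19,0,0],0,1],[[-0.26,0,0],0,1],[[-0.32,0,0],0,1],[[-0.35,0,0],0,1],[[-0.35,0,0],0,1]]}}

```text
time_s: 20.15
tcp_pos: [530.2, -45.0, 0.8]
tcp_rot: [1.0, -0.018, -0.0, -0.0]
contact_force: [0.0, 0.7, -1.8]
gripper_width: 0.595
grasp_force: 35.0
```

{"method": "servo_tool", "body": {"increments": [[[0,0,0],0,-1],[[0,0,0],0,-1],[[0,0,0],0,-1],[[0,0,-0.1],0,-1],[[0,0,-0.25],0,-1],[[0,0,-0.4],0,-1],[[0,0,-0.4],-0.3,-1],[[0,0,-0.4],-0.6,-1]]}}

```text
time_s: 21.15
tcp_pos: [531.5, -45.1, 81.5]
tcp_rot: [0.99, 0.142, 0.001, 0.0]
contact_force: [-0.3, 0.4, -0.3]
gripper_width: 1.003
grasp_force: 0.0
```

```bash
python3 st.py; python3 -c "
from h import *
for n in('top','side'):
    im=capture(n);cv2.imwrite(f'pics/{n}9.png',im);h=cv2.cvtColor(im,cv2.COLOR_BGR2HSV)
    uv=proj(n,[[531,-45.1,32]])[0].astype(int);print(n,uv,h[uv[1],uv[0]])
    m=cv2.inRange(h,(8,60,100),(25,190,255));k,l,st,ce=cv2.connectedComponentsWithStats(m);
    print([ (s.tolist()) for s in st[1:] if s[4]>30 and abs(s[0]+s[2]/2-uv[0])<60 and abs(s[1]+s[3]/2-uv[1])<60])
"
```

```text
21.15 [531.54 -45.14  81.48] yaw 16.28 tilt [ 0. -0. -1.] F [-0.26  0.42 -0.3 ] w 1.0030216006641677 0.0 [-12.33  18.01 102.16  -0.    59.75  61.4 ]
top [342 204] [15 29 52]
[[303, 153, 28, 63, 835], [344, 208, 11, 12, 94], [281, 222, 31, 78, 1231]]
side [313 193] [ 17 110  65]
[[338, 167, 38, 15, 48], [295, 185, 19, 25, 265], [320, 187, 11, 8, 57]]
```

{"method": "servo_tool", "body": {"increments": [[[0,0,0],-0.33,-1],[[0,0,0],-0.66,-1],[[0,0,0],-1,-1]]}}

```text
time_s: 21.62
tcp_pos: [531.0, -45.1, 80.7]
tcp_rot: [0.92, 0.392, -0.0, -0.0]
contact_force: [-0.4, 0.0, 1.1]
gripper_width: 1.003
grasp_force: 0.0
```

{"method": "servo_tool", "body": {"increments": [[[0,0,0],-0.33,-1],[[0,0,0],-0.66,-1],[[0,0,0],-1,-1]]}}

```text
time_s: 22.0
tcp_pos: [531.1, -45.1, 80.7]
tcp_rot: [0.787, 0.617, -0.0, -0.0]
contact_force: [0.5, -0.1, -0.9]
gripper_width: 1.004
grasp_force: 0.0
```

{"method": "servo_tool", "body": {"increments": [[[0,0,0],-0.33,-1],[[0,0,0],-0.4,-1],[[0,0,0],-0.4,-1],[[0,0,0],-0.4,-1]]}}

```text
time_s: 22.5
tcp_pos: [531.1, -45.1, 80.8]
tcp_rot: [0.72, 0.694, -0.0, 0.0]
contact_force: [-0.5, -0.1, 0.4]
gripper_width: 1.002
grasp_force: 0.0
```

```bash
python3 st.py; python3 -c "
from h import *
im=capture('side');h=cv2.cvtColor(im,cv2.COLOR_BGR2HSV);cv2.imwrite('pics/s10.png',im)
m=cv2.inRange(h,(8,60,100),(25,190,255));k,l,st,ce=cv2.connectedComponentsWithStats(m)
uv=proj('side',[[531,-45,32]])[0];print(uv)
P=[[531+a*35+.035*b*28,-45-.035*a*35+b*28,z] for z in(32,0) for a in(-1,1) for b in(-1,1)]
print(proj('side',P).round(1).tolist())
for i,s in enumerate(st):
  if i and s[4]>30 and abs(ce[i]-uv).max()<45:
    c,_=cv2.findContours((l==i).astype(np.uint8),0,1);print(s.tolist(),cv2.approxPolyDP(c[0],1.2,True)[:,0].tolist())
"
```

```text
22.5 [531.07 -45.08  80.8 ] yaw 87.86 tilt [-0. -0. -1.] F [-0.45 -0.08  0.39] w 1.0024171711819168 0.0 [-12.33  18.05 102.2   -0.01  59.74 -10.19]
[313.30600688 193.79745275]
[[330.9, 187.1], [327.7, 204.0], [299.5, 184.1], [295.2, 200.7], [330.5, 198.0], [327.4, 214.9], [299.7, 194.9], [295.5, 211.7]]
[342, 167, 31, 10, 33] [[372, 176], [364, 167], [342, 173], [363, 167]]
[299, 185, 32, 8, 147] [[299, 185], [299, 187], [306, 187], [308, 190], [330, 191], [330, 188]]
[305, 194, 14, 10, 110] [[306, 194], [305, 202], [315, 203], [318, 195]]
```

The stack is where it should be. Taking it by its ends.

{"method": "servo_tool", "body": {"increments": [[[0,0,0.15],0,-1],[[0,0,0.3],0,-1],[[0,0,0.37],0,-1],[[0,0,0.4],0,-1],[[0,0,0.4],0,-1],[[0,0,0.4],0,-1]]}}

```text
time_s: 23.3
tcp_pos: [531.9, -45.2, 1.6]
tcp_rot: [0.72, 0.694, 0.0, 0.001]
contact_force: [-0.0, -0.3, 0.6]
gripper_width: 0.998
grasp_force: 0.0
```

{"method": "servo_tool", "body": {"increments": [[[0,0,0],0,1],[[0,0,0],0,1],[[0,0,0],0,1],[[0,0,0],0,1],[[0,0,0],0,1],[[0,0,0],0,1]], "force": 25}}

```text
time_s: 24.05
tcp_pos: [531.3, -45.1, 1.0]
tcp_rot: [0.719, 0.695, 0.0, 0.0]
contact_force: [0.1, -0.2, 2.7]
gripper_width: 0.74
grasp_force: 25.0
```

{"method": "servo_tool", "body": {"increments": [[[0,0,0],0,1],[[0,0,0],0,1],[[0,0,-0.05],0,1],[[0,0,-0.15],0,1],[[0,0,-0.3],0,1],[[0,0,-0.45],0,1],[[0,0,-0.5],0,1],[[0,0,-0.5],0,1]], "force": 45}}

```text
time_s: 25.05
tcp_pos: [531.0, -45.1, 101.0]
tcp_rot: [0.719, 0.694, 0.0, 0.0]
contact_force: [0.1, -0.0, -1.7]
gripper_width: 0.74
grasp_force: 45.0
```

```bash
python3 st.py; python3 -c "
from h import *
im=capture('side');h=cv2.cvtColor(im,cv2.COLOR_BGR2HSV);cv2.imwrite('pics/s11.png',im)
uv=proj('side',[[531,-45,10]])[0].astype(int);print('table spot HSV',h[uv[1]-4:uv[1]+5:4,uv[0]].tolist())
uv=proj('side',[[531,-17,115]])[0].astype(int);print(uv,h[uv[1]-9:uv[1]+20:2,uv[0]].tolist())
P=[[531+a*35,-45+28,z] for z in(132,100) for a in(-1,1)]
print(proj('side',P).round(1).tolist())
"
python3 d.py 531 -45.1 101 88  500 60 101 88  480 160 101 96 461 249 101 105
```

```text
25.05 [530.99 -45.09 100.96] yaw 87.97 tilt [ 0. -0. -1.] F [ 0.12 -0.02 -1.69] w 0.7400729289297654 44.96770799160004 [-12.33  16.86 100.66  -0.01  62.45 -10.3 ]
table spot HSV [[20, 35, 152], [22, 38, 74], [22, 37, 75]]
[311 171] [[16, 114, 78], [15, 114, 83], [17, 120, 83], [17, 121, 82], [15, 117, 83], [16, 118, 84], [16, 118, 82], [15, 121, 84], [20, 37, 143], [20, 37, 151], [21, 36, 150], [21, 37, 146], [22, 37, 152], [20, 37, 151], [20, 36, 155]]
[[329.4, 166.4], [294.6, 163.9], [329.0, 178.8], [294.9, 176.3]]
[500.  60. 101.  88.] [ 0.52  -0.173 -0.   ] turn -0.0
[480. 160. 101.  96.] [ 0.496 -0.117 -0.   ] turn -0.267
[461. 249. 101. 105.] [ 0.452 -0.048 -0.   ] turn -0.3
```

The end grip measures 69.6 mm wide and carries about 1.7 N, so all four plates are held. One cross-check of the cradle from the side view before placing.

```bash
python3 - <<'E'
from h import *
np.set_printoptions(precision=1,suppress=True)
for n in('top','side'):
    im=cv2.imread(f'pics/{n}0.png');h=cv2.cvtColor(im,cv2.COLOR_BGR2HSV)
    uv=proj(n,[[461,249,6]])[0].astype(int);print(n,uv,h[uv[1],uv[0]])
    m=cv2.inRange(h,(2,90,0),(16,255,255));k,l,st,ce=cv2.connectedComponentsWithStats(m)
    i=l[uv[1],uv[0]];print(st[i])
    c,_=cv2.findContours((l==i).astype(np.uint8),0,1);q=cv2.approxPolyDP(c[0],1.2,True)[:,0];print(np.c_[q,ray(n,q,38)[:,:2],ray(n,q,0)[:,:2]])
    t=np.radians(15);X=np.array([np.cos(t),np.sin(t),0]);Y=np.array([-np.sin(t),np.cos(t),0])
    print("predicted wall-top outer corners",proj(n,[np.array([461,249,38])+a*25*X+b*45*Y for a,b in((1,1),(-1,1),(-1,-1),(1,-1))]))
E
```

```text
top [219 235] [ 12 173  87]
[194 219  45  32 861]
[[234.  221.  491.2 207.8 496.4 216.2]
 [227.  219.  496.  224.2 501.3 233.3]
 [225.  223.  486.6 228.4 491.6 237.8]
 [199.  231.  468.3 287.5 472.4 299.5]
 [198.  228.  475.3 290.2 479.7 302.3]
 [194.  229.  473.  299.2 477.3 311.8]
 [198.  248.  429.4 287.6 431.7 299.7]
 [204.  250.  424.8 273.7 426.9 285.1]
 [220.  244.  438.2 237.9 441.  247.6]
 [231.  242.  442.7 212.9 445.7 221.5]
 [234.  239.  449.5 206.3 452.8 214.6]
 [237.  240.  447.2 199.3 450.4 207.3]
 [238.  236.  456.4 197.3 460.  205.3]
 [235.  230.  470.3 204.7 474.5 213. ]
 [236.  228.  474.9 202.6 479.3 210.8]
 [233.  226.  479.6 209.7 484.2 218.2]
 [235.  225.  481.9 205.2 486.6 213.4]]
predicted wall-top outer corners [[194.1 228.8]
 [198.6 249.8]
 [237.1 239.4]
 [232.3 218.6]]
side [334 316] [ 14 180 106]
[ 316  286   38   57 1569]
[[342.  286.  451.9 205.1 452.4 174.7]
 [316.  289.  497.3 216.8 500.2 187. ]
 [316.  305.  493.6 251.1 496.3 223.2]
 [325.  342.  471.5 321.9 473.  297.7]
 [352.  338.  428.5 309.8 427.7 285. ]
 [353.  325.  428.2 284.8 427.4 258.6]
 [352.  322.  430.1 279.1 429.4 252.6]
 [347.  320.  438.7 276.  438.5 249.4]
 [342.  301.  449.7 237.9 450.  209.2]]
predicted wall-top outer corners [[325.1 329.8]
 [354.8 325.8]
 [344.1 283.5]
 [316.6 286.9]]
```

{"method": "servo_tool", "body": {"increments": [[[0.1,-0.033,0],0,1],[[0.24,-0.08,0],0,1],[[0.38,-0.127,0],0,1],[[0.48,-0.16,0],0,1],[[0.52,-0.173,0],0,1],[[0.52,-0.173,0],0,1]]}}

```text
time_s: 25.85
tcp_pos: [499.5, 60.8, 100.3]
tcp_rot: [0.719, 0.695, -0.0, -0.0]
contact_force: [0.1, -0.4, -2.2]
gripper_width: 0.741
grasp_force: 45.0
```

{"method": "servo_tool", "body": {"increments": [[[0.1,-0.024,0],-0.05,1],[[0.22,-0.052,0],-0.12,1],[[0.36,-0.085,0],-0.2,1],[[0.46,-0.109,0],-0.25,1],[[0.496,-0.117,0],-0.267,1],[[0.496,-0.117,0],-0.267,1]]}}

```text
time_s: 26.6
tcp_pos: [480.5, 159.7, 100.7]
tcp_rot: [0.669, 0.743, -0.0, 0.0]
contact_force: [-0.1, -0.9, -1.7]
gripper_width: 0.743
grasp_force: 45.0
```

```bash
python3 d.py 480 160 101 96 461.5 250 101 105 461.5 250 45 105 461.5 250 7 105
```

```text
[461.5 250.  101.  105. ] [ 0.457 -0.045 -0.   ] turn -0.3
[461.5 250.   45.  105. ] [0.   0.   0.28] turn -0.0
[461.5 250.    7.  105. ] [0.   0.   0.19] turn -0.0
```

{"method": "servo_tool", "body": {"increments": [[[0.1,-0.01,0],-0.06,1],[[0.22,-0.022,0],-0.14,1],[[0.34,-0.033,0],-0.22,1],[[0.43,-0.042,0],-0.28,1],[[0.457,-0.045,0],-0.3,1],[[0.457,-0.045,0],-0.3,1],[[0.457,-0.045,0],-0.3,1]]}}

```text
time_s: 27.48
tcp_pos: [461.9, 249.3, 100.8]
tcp_rot: [0.609, 0.793, -0.0, 0.0]
contact_force: [0.4, -0.2, -1.2]
gripper_width: 0.739
grasp_force: 45.0
```

{"method": "servo_tool", "body": {"increments": [[[0,0,0.12],0,1],[[0,0,0.22],0,1],[[0,0,0.28],0,1],[[0,0,0.28],0,1],[[0,0,0.28],0,1]]}}

```text
time_s: 28.1
tcp_pos: [462.5, 250.1, 45.4]
tcp_rot: [0.609, 0.793, 0.001, 0.0]
contact_force: [0.6, 0.2, -1.3]
gripper_width: 0.741
grasp_force: 45.0
```

```bash
python3 st.py; python3 - <<'E'
from h import *
np.set_printoptions(precision=1,suppress=True)
im=capture('side');cv2.imwrite('pics/s12.png',im);h=cv2.cvtColor(im,cv2.COLOR_BGR2HSV)
# walk across channel (y axis of cradle) in the side image at stack top & wall tops, away from finger
t=np.radians(15);X=np.array([np.cos(t),np.sin(t),0]);Y=np.array([-np.sin(t),np.cos(t),0]);C=np.array([461.5,250,0])
for z,a in((77,18),(38,-20),(38,20)):
    ys=np.arange(-50,56,3); uv=proj('side',[C+[0,0,z]+a*X+y*Y for y in ys]).round().astype(int)
    print(z,a,[(int(y),*h[v,u].tolist()) for y,(u,v) in zip(ys,uv)])
E
```

```text
28.1 [462.49 250.09  45.43] yaw 104.97 tilt [ 0.  0. -1.] F [ 0.65  0.17 -1.34] w 0.7410561901849576 44.967819303274155 [ 20.82  19.76 105.73  -0.01  54.44   5.86]
77 18 [(-50, 22, 34, 165), (-47, 19, 41, 105), (-44, 15, 7, 69), (-41, 60, 3, 74), (-38, 20, 36, 63), (-35, 23, 37, 152), (-32, 21, 35, 167), (-29, 20, 41, 155), (-26, 17, 89, 158), (-23, 17, 108, 156), (-20, 17, 107, 155), (-17, 17, 109, 155), (-14, 17, 118, 78), (-11, 16, 113, 79), (-8, 15, 112, 80), (-5, 18, 116, 75), (-2, 17, 118, 84), (1, 17, 107, 157), (4, 17, 108, 158), (7, 18, 109, 157), (10, 17, 107, 158), (13, 18, 109, 169), (16, 17, 107, 170), (19, 17, 105, 172), (22, 18, 106, 175), (25, 18, 106, 180), (28, 15, 116, 97), (31, 17, 119, 88), (34, 16, 118, 91), (37, 16, 115, 93), (40, 17, 119, 90), (43, 17, 113, 90), (46, 17, 116, 90), (49, 17, 132, 77), (52, 15, 147, 59), (55, 14, 170, 54)]
38 -20 [(-50, 17, 109, 152), (-47, 17, 115, 113), (-44, 16, 114, 74), (-41, 17, 121, 78), (-38, 18, 121, 76), (-35, 15, 113, 77), (-32, 15, 115, 73), (-29, 16, 113, 77), (-26, 16, 116, 77), (-23, 17, 116, 77), (-20, 16, 114, 76
[... 475 characters left out ...]
 20 [(-50, 17, 116, 88), (-47, 15, 128, 78), (-44, 17, 116, 75), (-41, 17, 118, 80), (-38, 17, 116, 79), (-35, 16, 111, 78), (-32, 16, 119, 75), (-29, 17, 123, 77), (-26, 18, 117, 74), (-23, 16, 121, 74), (-20, 18, 114, 76), (-17, 16, 115, 93), (-14, 17, 119, 94), (-11, 17, 117, 87), (-8, 17, 121, 82), (-5, 17, 119, 101), (-2, 17, 116, 86), (1, 16, 110, 90), (4, 16, 116, 90), (7, 16, 118, 91), (10, 17, 115, 89), (13, 17, 116, 88), (16, 17, 113, 90), (19, 17, 115, 91), (22, 17, 123, 89), (25, 13, 159, 56), (28, 15, 176, 55), (31, 14, 172, 55), (34, 13, 164, 56), (37, 15, 186, 52), (40, 15, 175, 51), (43, 13, 170, 57), (46, 14, 182, 59), (49, 15, 188, 53), (52, 15, 181, 55), (55, 13, 157, 57)]
```

The stack is centred over the channel to within about 2 mm. Descending in steps and watching the force.

{"method": "servo_tool", "body": {"increments": [[[0.003,0,0.02],0,1],[[0.003,0,0.04],0,1],[[0.003,0,0.06],0,1],[[0.003,0,0.08],0,1],[[0.003,0,0.08],0,1]]}}

```text
time_s: 28.78
tcp_pos: [461.3, 250.4, 28.3]
tcp_rot: [0.609, 0.793, -0.0, -0.0]
contact_force: [-0.4, 0.6, -2.8]
gripper_width: 0.741
grasp_force: 45.0
```

{"method": "servo_tool", "body": {"increments": [[[0,0,0.03],0,1],[[0,0,0.06],0,1],[[0,0,0.09],0,1],[[0,0,0.1],0,1],[[0,0,0.109],0,1],[[0,0,0.109],0,1],[[0,0,0.109],0,1]]}}

```text
time_s: 29.65
tcp_pos: [461.8, 250.6, 7.1]
tcp_rot: [0.609, 0.793, 0.0, 0.0]
contact_force: [0.1, 0.6, -0.8]
gripper_width: 0.743
grasp_force: 45.0
```

{"method": "servo_tool", "body": {"increments": [[[0,0,0.002],0,1],[[0,0,0.002],0,1],[[0,0,0.002],0,1]], "force": 5}}

```text
time_s: 30.02
tcp_pos: [461.8, 250.6, 7.1]
tcp_rot: [0.609, 0.793, 0.0, 0.0]
contact_force: [-0.1, -0.5, 5.1]
gripper_width: 0.746
grasp_force: 5.0
```

{"method": "servo_tool", "body": {"increments": [[[0,0,0],0,-0.55],[[0,0,0],0,-0.65],[[0,0,0],0,-0.8],[[0,0,0],0,-0.85],[[0,0,0],0,-0.85]]}}

```text
time_s: 30.65
tcp_pos: [461.7, 250.6, 6.6]
tcp_rot: [0.609, 0.793, -0.0, 0.0]
contact_force: [-0.8, -0.3, 0.3]
gripper_width: 0.926
grasp_force: 0.0
```

{"method": "servo_tool", "body": {"increments": [[[0,0,-0.1],0,-0.85],[[0,0,-0.25],0,-0.85],[[0,0,-0.5],0,-0.85],[[0,0,-0.75],0,-0.85],[[0,0,-0.75],0,-0.85]]}}

```text
time_s: 31.28
tcp_pos: [464.4, 251.7, 160.8]
tcp_rot: [0.609, 0.793, 0.004, 0.002]
contact_force: [-0.1, -0.5, -0.7]
gripper_width: 0.925
grasp_force: 0.0
```

{"method": "servo_tool", "body": {"increments": [[[-0.25,0,0],0,-0.85],[[-0.5,0,0],0,-0.85],[[-0.75,0,0],0,-0.85],[[-1,0,0],0,-0.85],[[-1,0,0],0,-0.85],[[-1,0,0],0,-0.85]]}}

```text
time_s: 32.02
tcp_pos: [512.4, 57.7, 155.5]
tcp_rot: [0.609, 0.793, -0.001, -0.001]
contact_force: [-0.4, 1.1, 0.1]
gripper_width: 0.923
grasp_force: 0.0
```

```bash
python3 st.py; python3 - <<'E'
from h import *
np.set_printoptions(precision=1,suppress=True)
t=np.radians(15);X=np.array([np.cos(t),np.sin(t),0]);Y=np.array([-np.sin(t),np.cos(t),0]);C=np.array([461.5,250.5,0])
for n in('top','side'):
    im=capture(n);cv2.imwrite(f'pics/{n}13.png',im);h=cv2.cvtColor(im,cv2.COLOR_BGR2HSV)
    m=cv2.inRange(h,(13,60,110),(25,150,255));k,l,st,ce=cv2.connectedComponentsWithStats(m)
    uv=proj(n,[C+[0,0,38]])[0].astype(int);i=l[uv[1],uv[0]];print(n,uv,i,st[i],h[uv[1],uv[0]])
    c,_=cv2.findContours((l==i).astype(np.uint8),0,1);r=cv2.minAreaRect(c[0]);
    B=ray(n,cv2.boxPoints(r),38)-C
    print("box in cradle frame",np.c_[B@X,B@Y])
    q=cv2.approxPolyDP(c[0],1,True)[:,0];B=ray(n,q,38)-C;print(np.c_[q,B@X,B@Y])
    print("expected",proj(n,[C+[0,0,38]+a*35*X+b*28*Y for a,b in((1,1),(-1,1),(-1,-1),(1,-1))]).tolist())
E
```

```text
32.025 [512.38  57.7  155.48] yaw 104.94 tilt [-0.  0. -1.] F [-0.42  1.1   0.06] w 0.922695442702442 0.0 [ -1.34  12.77  97.89   0.04  69.48 -16.29]
top [214 233] 0 [     0      0    640    400 232102] [ 16  76 101]
box in cradle frame [[-377.7  -47.7]
 [-377.7  -47.7]
 [-377.7  -47.7]
 [-377.7  -47.7]]
[[ 275.   399.  -377.7  -47.7]]
expected [[199.83939747081598, 222.49492408134802], [206.2053493773476, 251.89438417856852], [230.21270018932933, 245.40106650584778], [223.52302924381837, 216.2055391509405]]
side [334 306] 111 [ 313  292   45   32 1122] [ 17 109 148]
box in cradle frame [[ 36.  -29. ]
 [-40.3 -29.1]
 [-33.7  29.5]
 [ 38.8  28.9]]
[[351.  292.  -34.1 -25.8]
 [313.  296.   33.4 -27.4]
 [313.  308.   37.3  -2.3]
 [315.  308.   33.9  -1.8]
 [317.  323.   35.2  28.7]
 [357.  318.  -32.9  29.2]]
expected [[317.07935529313164, 322.6519667551552], [358.07568921082816, 317.2275173628761], [351.2194054452172, 290.9682733677215], [312.0621385311239, 295.85699885396843]]
```

```bash
python3 - <<'E'
from h import *
np.set_printoptions(precision=1,suppress=True)
t=np.radians(15);X=np.array([np.cos(t),np.sin(t),0]);Y=np.array([-np.sin(t),np.cos(t),0]);C=np.array([461.5,250.5,0])
h=cv2.cvtColor(cv2.imread('pics/top13.png'),cv2.COLOR_BGR2HSV)
for b in(-18,0,18):
    xs=np.arange(-50,50,3);uv=proj('top',[C+[0,0,38]+x*X+b*Y for x in xs]).round().astype(int)
    print('along',b,[(int(x),*h[v,u][1:].tolist()) for x,(u,v) in zip(xs,uv) if abs(x)>26])
ys=np.arange(-50,51,3);uv=proj('top',[C+[0,0,38]+y*Y for y in ys]).round().astype(int)
print('across',[(int(x),*h[v,u].tolist()) for x,(u,v) in zip(ys,uv)])
E
```

```text
along -18 [(-50, 45, 163), (-47, 47, 167), (-44, 41, 56), (-41, 41, 62), (-38, 106, 41), (-35, 136, 79), (-32, 122, 152), (-29, 125, 147), (28, 98, 81), (31, 92, 69), (34, 57, 72), (37, 70, 80), (40, 61, 79), (43, 72, 82), (46, 75, 95), (49, 74, 97)]
along 0 [(-50, 50, 157), (-47, 51, 146), (-44, 57, 54), (-41, 40, 64), (-38, 85, 51), (-35, 141, 83), (-32, 130, 151), (-29, 132, 151), (28, 76, 118), (31, 74, 128), (34, 75, 123), (37, 77, 126), (40, 82, 127), (43, 70, 132), (46, 69, 129), (49, 76, 130)]
along 18 [(-50, 71, 75), (-47, 76, 74), (-44, 75, 92), (-41, 74, 93), (-38, 74, 96), (-35, 74, 93), (-32, 73, 108), (-29, 77, 106), (28, 70, 132), (31, 69, 136), (34, 69, 133), (37, 77, 133), (40, 68, 132), (43, 70, 131), (46, 69, 133), (49, 73, 132)]
across [(-50, 13, 109, 103), (-47, 13, 144, 46), (-44, 14, 185, 44), (-41, 13, 169, 104), (-38, 13, 164, 107), (-35, 11, 169, 119), (-32, 12, 170, 72), (-29, 16, 113, 68), (-26, 15, 130, 145), (-23, 17, 135, 155), (-20, 17, 126, 150), (-17, 15, 129, 150), (-14, 15, 130, 155), (-11, 16, 129, 160), (-8, 15, 114, 96), (-5, 23, 57, 58), (-2, 14, 72, 82), (1, 19, 66, 85), (4, 16, 74, 103), (7, 20, 78, 115), (10, 18, 68, 117), (13, 19, 68, 128), (16, 16, 77, 126), (19, 19, 70, 124), (22, 16, 66, 136), (25, 20, 73, 130), (28, 16, 70, 132), (31, 18, 74, 135), (34, 18, 77, 129), (37, 20, 73, 133), (40, 21, 68, 128), (43, 19, 71, 122), (46, 17, 73, 112), (49, 19, 69, 100)]
```

The stack sits centred. Its near end is at -35 mm with no lower plate protruding, its edge is at -28 mm, and the wall's inner face is at -33 mm. Handing in.

```bash
python3 -c "
from plant import env
print(env.sign_off())"
```

```text
the job is handed in; nothing more can be done
None
```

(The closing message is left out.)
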